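Push-and-turn tub of descaling tablets

ROBOT

A 6-joint arm with a two-finger parallel gripper is mounted at the origin on a cart in front of the work surface, level with it; the furniture and walls round the work are solid. World frame = base frame: x ahead of the robot, y to its left, z up, the work surface at z = 0. Lengths are in m, angles in rad, forces in N, time in s.
With the tool pointing down it reaches from about 0.375 to 0.9 m from the base axis. Payload 3.1 kg.
Tool frame: the origin (TCP) lies at the very end of the fingers, on their centre line; the grasp point (between the pads) lies 19 mm behind it (grip_depth is the distance from the TCP to the grasp point, in m); z points along the fingers, y is the line along which they close (so a half turn about z gives the same grasp; the last joint's range is limited). The gripper opens to 85 mm and grips with 20 to 120 N. Pads are 22 mm wide; open, the fingers measure 114 mm over their backs; the gripper's body (76 mm by 85 mm) begins 54 mm behind the grasp point. The pads swing forward as they close: fully open they stand 13 mm farther back than shut.
Start: joints at [0.997, 0.527, 1.433, -0, 1.181, -0.178], TCP at [0.241, 0.577, 0.231] pointing down, gripper open.
Joint ranges: [-3.08, 3.08], [-0.75, 2.2], [0.22, 2.44], [-1.43, 4.57], [0, 2.65], [-2.85, 2.85]. Speed limits (rad/s): [2.79, 2.79, 3.14, 3.14, 3.14, 3.14].

INTERFACE

Orientations are given as a unit quaternion [x, y, z, w].
In Python, from station import * gives the robot as it stands.
- The arm moves only by the tool apply_moves, never from a script. Its argument "plan" is a list of rows, each a list of 7 numbers: the shift along the tool's x, y, z in m, then the turn, a rotation vector about the tool's x, y, z in rad, then the gripper command: -1 is fully open, 1 is shut, values between are in proportion. In form: [[dx, dy, dz, wx, wy, wz, jaw], ...]. A call has 1 to 8 rows; each row shifts and turns the commanded pose from where the row before left it, along the tool's axes as they then stand; what a row does not reach is not made up. A row lasts 1/8 s, in which the tool goes at most 62.5 mm and 10.7 degrees, less where a joint would pass 70% of its speed; a pose out of reach is approached as far as the arm can. A call is refused whole if a number of a shift passes 0.0625 or a number of a turn 0.188, either way. A call with a gripper value outside its range is refused whole. The fingers move at their own pace and stop on an object; "force" is the grip in N (left out, the last holds). Time passes only in rows, so rows that do not move let the fingers close. It gives the time, the measured TCP pose, the force, the opening and the grip force at its end, in the units of the state.
- sense(): the state, without advancing time (a new reading comes with each control period).
- snapshot(name): name is "scene" or "top" or "wrist"; returns the picture (480x640x3 uint8, red, green, blue); there is no depth.
- calibration(name): a dict with "camera_matrix" (3x3 intrinsics, pixels), "R" (3x3) and "t" (3): a world point X has camera coordinates R X + t; the wrist camera has in their place "mount" (4x4, takes a point from camera to tool coordinates, whose origin is the TCP and whose axes are the flange's). Camera axes: x right, y down, z forward; pixel columns grow to the right and rows downward; lengths in m; the calibration is good to about 2 mm. The wrist camera is an equidistant fisheye: a pixel r from the principal point sees the ray r / f radians off the axis. A picture is of the moment at which its call begins: read the wrist's pose just before it. calibration takes no time and is no camera call.
- sign_off(): hands the job in; it is judged then, once.
The state is a dict: "t": time; "q": joint angles; "qd": joint speeds; "tau": joint torques, N m; "tcp_pos": TCP position; "tool_rot": TCP orientation; "force": force on the tool from outside, world axes, zero at the start; "ft_torque": the same for the moment, N m; "finger_gap": opening from 0.0 (shut) to 1.0 (fully open); "gripper_force": force on a finger pad.
Only numpy, scipy, OpenCV 4.12 (cv2) and the standard library are available. Lean on these libraries where they do the work, as an engineer would, in place of code of your own. Each camera call takes 0.05 s, during which the arm holds its last target. There are 200 camera calls.

TASK

Open the child-resistant tub of descaling tablets: take the square white tub by its body (do not lift it by its cap) and set it upright, fully down in the grey square holder, which keeps it from turning. Then push the red cap down hard before turning it, and keep it pressed while you turn it counter-clockwise (seen from above) until it comes free, lift it off, and lay it right way up on the round wooden board. Leave the tub standing in the holder and do not disturb the other things on the worktop.

Things in the scene. Friction and masses are not known exactly. Their poses are not given: they have to be found in the camera images.
- tub_center (a point): Square white tub with a blue band, loose, about 0.25 kg: body 66 x 66 mm, 70 mm high (107 mm with the red cap on). The point is the centre of the square body, 35 mm above its underside; z up, x and y square to its flat sides. Take it across two opposite sides; the cap above is narrower than the body, so open fingers reach down past it.
- neck_rim (a point): Centre of the rim of the tub's neck (hidden under the cap at first), 95 mm above the tub's underside. The neck is 38 mm wide with three lugs; below it is a collar 54 mm wide, 70 to 76 mm above the underside, standing on the flat top of the body. The locked cap's lower edge is 83 mm above the underside.
- cap_center (a point): Red ribbed round cap, 56 mm in diameter, 23.5 mm high, 0.05 kg, loose but locked on the neck at the start. The point is its centre, half-way up (locked: 95 mm above the tub's underside); z up. Grip it in any direction. Unpressed it turns only about 5 degrees and cannot lift. Held pressed at least 5 mm it turns counter-clockwise from above (clockwise is blocked).
- liner (a joint): Spring travel of the liner inside the cap (m), which bears on the neck's rim: about 0 with the cap locked, growing as the cap is pressed. It takes about 4 N at 0 and 12 N at 0.007, where the cap stops on the collar. Turned 40 to 80 degrees against the tub (best 60; a stop at 80; the tub itself may turn up to 5 in the holder) the cap is free, rises and lifts off.
- holder_floor (a point): Grey square holder fixed to the worktop, 104 x 104 mm: a pocket 72 x 72 mm, walls 16 mm high above its floor, then lips that flare outward, top about 25 mm above the floor. The point is the centre of the floor, 6 mm above the worktop; x and y square to the walls, z up. The tub fits in any of four quarter turns, with 3 mm of play on each side.
- board_top (a point): Round beech board lying fixed on the worktop, 252 mm in diameter, 13 mm thick. The point is the centre of its upper face.
- mug_b: White mug, 84 x 122 x 106 mm, loose, at the back; a bystander. Origin at its underside.
- food_tin: Tall food tin, 76 mm in diameter, 110 mm high, loose, at the back; a bystander. Origin at its underside.
- tea_box: Red tea box, 69 x 133 x 66 mm, loose, at the back left; a bystander. Origin at its underside.
- pepper: Spice jar with dark lid, 41 mm in diameter, 105 mm high, loose, at the back; a bystander. Origin at its underside.
- jam: Jam jar with yellow lid, 71 mm wide, 110 mm high, loose, at the back; a bystander. Origin at its underside.
There are look-alikes about, which are no part of the job. What is meant by the part that bears cap_center is not black, and is the larger of those in its own colour.

How it is judged:
By the outcome, as a careful person would: the job done as asked, in the order asked, and still so for the second after the job is handed in, with the robot touching nothing.
It also fails if it takes over 61 s, if anything falls off the work surface, if the arm or the gripper's body presses on something with over 40 N, if the wrist force passes 120 N, or if a joint passes its speed limit or range.

## Working session

There is one attempt and no reset: what is moved stays moved. The work goes in short steps, Python scripts to look and compute and a tool call to move; the robot and the scene stay as the last step left them, time stands still between calls to the robot, and variables do not carry over. Pictures are saved under pics/ and viewed, at most 10 in all, crops included, and the job is handed in when it is done.

Besides the shell and the picture viewer there is one more tool, called after "Request:" as a command line: name --pt "numbers of a row" for each row, then --argument value for the rest. apply_moves: Moves the arm, as the interface text tells. Its arguments: {"type":"object","properties":{"plan":{"type":"array"},"force":{"type":"number"}},"required":["plan"]}

```bash
ls; mkdir -p pics
python3 - <<'E'
from station import *
import cv2,numpy as np
for n in ("scene","top"):
    im=snapshot(n); cv2.imwrite(f"pics/{n}0.png",im[:,:,::-1])
    c=calibration(n); print(n,np.round(c["camera_matrix"],1).tolist(),np.round(c["R"],3).tolist(),np.round(c["t"],3).tolist())
s=sense(); print(s)
print(calibration("wrist"))
E
```

```text
pics
scene [[594.3, 0.0, 329.4], [0.0, 594.3, 245.4], [0.0, 0.0, 1.0]] [[0.885, -0.465, -0.01], [-0.339, -0.63, -0.699], [0.319, 0.622, -0.715]] [-0.512, 0.262, 1.167]
top [[442.2, 0.0, 316.8], [0.0, 442.2, 244.3], [0.0, 0.0, 1.0]] [[-0.024, -1.0, -0.013], [-0.995, 0.025, -0.101], [0.102, 0.01, -0.995]] [0.023, 0.605, 1.018]
{'t': 0.1, 'q': array([ 9.96487466e-01,  5.28391475e-01,  1.43378613e+00,  2.41885741e-05,
        1.18141988e+00, -1.78506777e-01]), 'qd': array([ 0.00137884, -0.00338773, -0.00191506, -0.0008917 , -0.00084074,
       -0.00124108]), 'tau': array([-5.78941163e-04, -4.43305707e+01, -1.78586537e+01, -3.03846664e-04,
        3.86328378e-03, -1.27573531e-05]), 'tcp_pos': array([0.24057693, 0.5761337 , 0.23041645]), 'tool_rot': array([ 1.96616190e-01,  9.80480020e-01, -9.28125915e-04, -3.78871272e-04]), 'force': array([ 0.53795959, -0.41275418,  0.01090649]), 'ft_torque': array([ 0.03057871, -0.03951083,  0.02507128]), 'gripper_force': 0.0, 'finger_gap': 0.9982813506820605}
{'camera_matrix': array([[371.64829954,   0.        , 319.93626661],
       [  0.        , 371.64829954, 239.13383288],
       [  0.        ,   0.        ,   1.        ]]), 'mount': array([[-8.40901679e-04, -9.49614543e-01, -3.13419068e-01,
         7.99954244e-02],
       [ 9.99999638e-01, -7.57707047e-04, -3.87250666e-04,
        -7.13623880e-04],
       [ 1.30259028e-04, -3.13419280e-01,  9.49614837e-01,
        -1.42300188e-01],
       [ 0.00000000e+00,  0.00000000e+00,  0.00000000e+00,
         1.00000000e+00]])}
```

View pics/scene0.png

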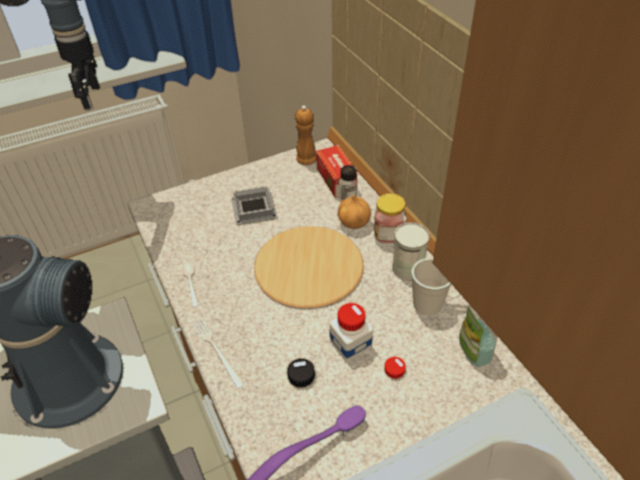

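View pics/top0.png

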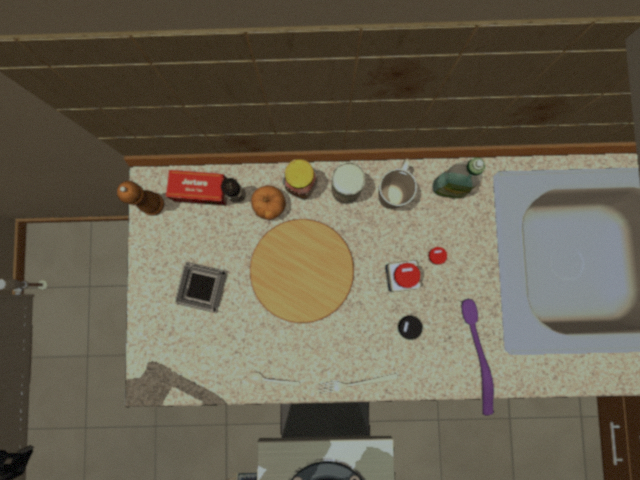

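The scene view shows the tub with the large red cap at (351,320), the small red decoy at (395,367), the holder at (254,205) and the board at (309,265). In the top view these are the tub at (405,276), the holder at (202,287) and the board at (301,271).

```bash
cat > h.py <<'E'
from station import *
import cv2,numpy as np
from scipy.spatial.transform import Rotation as Ro
def cast(name,uv,z,st=None):
    c=calibration(name);K=np.array(c["camera_matrix"]);uv=np.atleast_2d(np.array(uv,float))
    p=np.c_[(uv[:,0]-K[0,2])/K[0,0],(uv[:,1]-K[1,2])/K[1,1]]
    if name=="wrist":
        th=np.linalg.norm(p,axis=1)+1e-12
        d=np.c_[p*(np.sin(th)/th)[:,None],np.cos(th)]
        M=np.array(c["mount"]);T=np.eye(4);T[:3,:3]=Ro.from_quat(st["tool_rot"]).as_matrix();T[:3,3]=st["tcp_pos"]
        A=T@M;o=A[:3,3];d=d@A[:3,:3].T
    else:
        R=np.array(c["R"]);o=-R.T@np.array(c["t"]);d=np.c_[p,np.ones(len(p))]@R
    return o+d*((z-o[2])/d[:,2])[:,None]
def blobs(mask,amin):
    cs,_=cv2.findContours(mask.astype(np.uint8),cv2.RETR_EXTERNAL,cv2.CHAIN_APPROX_NONE)
    return sorted([c for c in cs if cv2.contourArea(c)>=amin],key=cv2.contourArea,reverse=True)
def red(im):
    h=cv2.cvtColor(im,cv2.COLOR_RGB2HSV);return ((h[...,0]<6)|(h[...,0]>174))&(h[...,1]>170)&(h[...,2]>90)
def fit(c,name,z,st=None):
    "min circle & rect of contour cast to plane z"
    P=cast(name,c.reshape(-1,2),z,st)[:,:2].astype(np.float32)
    return cv2.minEnclosingCircle(P),cv2.minAreaRect(P)
E
python3 - <<'E'
from h import *
for n in ("top","scene"):
    im=snapshot(n);h=cv2.cvtColor(im,cv2.COLOR_RGB2HSV)
    print(n,"red")
    for c in blobs(red(im),60): print(cv2.boundingRect(c),np.round(np.r_[fit(c,n,.105)[0]],3) if 0 else fit(c,n,.10)[0])
    m=(h[...,0]>10)&(h[...,0]<22)&(h[...,1]>90)&(h[...,2]>150)
    print("board",[fit(c,n,.013)[0] for c in blobs(m,1500)])
    m=(h[...,2]<45); 
    if n=="top": m[:,:140]=0;m[:250]=0;m[350:]=0;m[:,450:]=0
    else: m[:180]=0;m[235:]=0;m[:,:220]=0;m[:,300:]=0
    print("dark",[(cv2.boundingRect(c),fit(c,n,.006)) for c in blobs(m,100)])
cs=snapshot("top")[180:340,150:470]; cv2.imwrite("pics/t1.png",cv2.resize(cs[:,:,::-1],(800,400),interpolation=cv2.INTER_CUBIC))
E
```

```text
top red
(167, 171, 56, 30) ((0.7394212484359741, 0.27860644459724426), 0.06644027680158615)
(395, 264, 25, 23) ((0.5259570479393005, -0.18861785531044006), 0.02728402055799961)
(429, 248, 17, 16) ((0.5680249929428101, -0.25710949301719666), 0.018810827285051346)
board [((0.5463257431983948, 0.048974260687828064), 0.12303613126277924)]
dark [((187, 274, 27, 26), (((0.5129944086074829, 0.29249081015586853), 0.03593892976641655), ((0.5125311613082886, 0.29214367270469666), (0.05478902906179428, 0.053911883383989334), 75.73567962646484))), ((399, 316, 23, 22), (((0.4058194160461426, -0.20756281912326813), 0.026860015466809273), ((0.4063607454299927, -0.20811668038368225), (0.05233277007937431, 0.04923325404524803), 88.6519775390625)))]
scene red
(338, 303, 27, 28) ((0.5231615304946899, -0.1923120766878128), 0.032619792968034744)
(317, 146, 31, 49) ((0.7091907262802124, 0.22206531465053558), 0.0941864401102066)
(385, 357, 20, 21) ((0.5379697680473328, -0.3292819559574127), 0.02137206681072712)
board [((0.5448551177978516, 0.040604621171951294), 0.12662672996520996)]
dark []
```

View pics/t1.png

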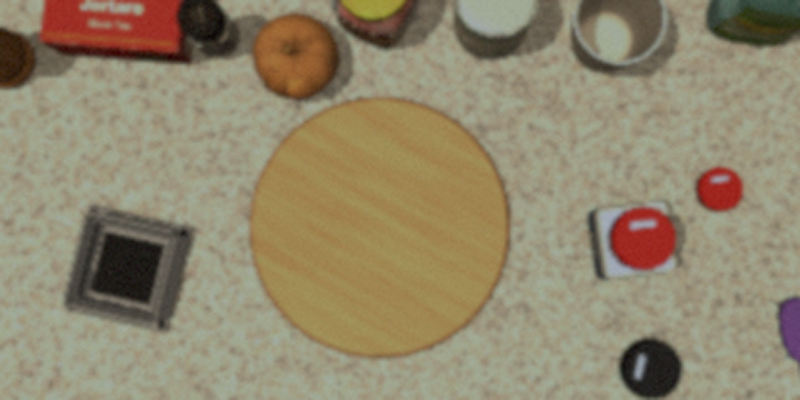

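The crop shows the tub yawed about +5° and the holder about -14.5°, both modulo 90°. I'll turn the tool first, then travel to above the tub.

Request:
apply_moves --pt "0 0 0 0 0 0.181 -1" --pt "0 0 0 0 0 0.181 -1" --pt "0 0 0 0 0 0.181 -1" --pt "0 0 0 0 0 0.181 -1" --pt "0 0 0 0 0 0.181 -1" --pt "0 0 0 0 0 0.181 -1"

```text
t: 1.0
tcp_pos: [0.2408, 0.5765, 0.2311]
tool_rot: [0.677, 0.736, -0.0, 0.0]
force: [0.5, -0.4, -0.8]
finger_gap: 1.0
gripper_force: 0.0
```

Request:
apply_moves --pt "-0.055 0.015 0 0 0 0 -1" --pt "-0.055 0.015 0 0 0 0 -1" --pt "-0.055 0.015 0 0 0 0 -1" --pt "-0.055 0.015 0 0 0 0 -1" --pt "-0.055 0.015 0 0 0 0 -1" --pt "-0.055 0.015 0 0 0 0 -1" --pt "-0.055 0.015 0 0 0 0 -1" --pt "-0.055 0.015 0 0 0 0 -1"

```text
t: 2.0
tcp_pos: [0.4002, 0.1474, 0.2316]
tool_rot: [0.675, 0.738, 0.0, 0.0]
force: [1.0, -0.5, 0.1]
finger_gap: 0.996
gripper_force: 0.0
```

Request:
apply_moves --pt "-0.055 0.015 0 0 0 0 -1" --pt "-0.055 0.015 0 0 0 0 -1" --pt "-0.055 0.015 0 0 0 0 -1" --pt "-0.055 0.015 0 0 0 0 -1" --pt "-0.055 0.015 0 0 0 0 -1" --pt "-0.055 0.015 0 0 0 0 -1" --pt "0 0 0 0 0 0 -1"

```text
t: 2.88
tcp_pos: [0.5204, -0.1761, 0.2313]
tool_rot: [0.677, 0.736, 0.0, 0.002]
force: [-1.2, 0.1, 1.3]
finger_gap: 1.001
gripper_force: 0.0
```

Run:
```python
from h import *
st=sense();im=snapshot("wrist");cv2.imwrite("pics/w1.png",im[:,:,::-1]);np.savez("w1.npz",im=im,p=st["tcp_pos"],r=st["tool_rot"])
print(st["t"],st["tcp_pos"],Ro.from_quat(st["tool_rot"]).as_matrix()[:,0])
for c in blobs(red(im),300): print(cv2.boundingRect(c),[fit(c,"wrist",z,st)[0] for z in (.107,.095)])
```

```text
2.875 [ 0.52043168 -0.17611018  0.23134711] [-0.08421199  0.99644469 -0.00251355]
(292, 212, 69, 66) [((0.5263991951942444, -0.1891307532787323), 0.026697702705860138), ((0.526986837387085, -0.1933024525642395), 0.027895612642169)]
(343, 287, 31, 30) [((0.5585029125213623, -0.2353634089231491), 0.01445707492530346), ((0.5605366230010986, -0.2416173219680786), 0.015103629790246487)]
```

View pics/w1.png

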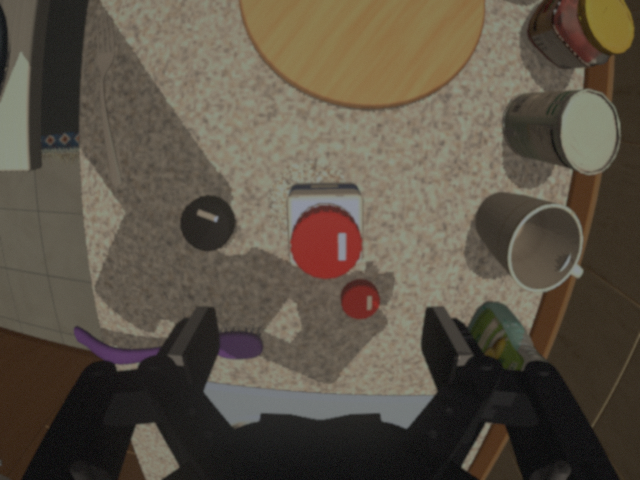

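The wrist view shows the tub under the cap at (327,242). Its far top edge runs from (290,197) to (362,195), so it is nearly square to the tool. I'll fit those edges next.

Run:
```python
from h import *
d=np.load("w1.npz");im=d["im"];st=dict(tcp_pos=d["p"],tool_rot=d["r"])
b=im.astype(int)
m=(b[...,2]>b[...,0]+5)&(b.sum(2)>300);m[:180]=0;m[270:]=0;m[:,:270]=0;m[:,385:]=0
c=max(blobs(m,50),key=cv2.contourArea);print(cv2.boundingRect(c),cv2.contourArea(c))
def line(px):
    P=cast("wrist",px,.07,st)[:,:2].astype(np.float32);v=cv2.fitLine(P,cv2.DIST_HUBER,0,.01,.01).ravel();return P.mean(0),np.degrees(np.arctan2(v[1],v[0]))
ys=range(202,222)
L=[(np.where(m[y])[0].min()-.5,y) for y in ys];R=[(np.where(m[y])[0].max()+.5,y) for y in ys]
T=[(x,np.where(m[:240,x])[0].min()-.5) for x in range(296,357)]
for n,e in zip("LRT",(L,R,T)): print(n,e[0],e[-1],line(e))
```

```text
(292, 199, 67, 26) 527.0
L (np.float64(291.5), 202) (np.float64(291.5), 221) (array([ 0.49670458, -0.17457093], dtype=float32), np.float32(-86.39686))
R (np.float64(357.5), 202) (np.float64(357.5), 221) (array([ 0.55223626, -0.1699293 ], dtype=float32), np.float32(-83.657196))
T (296, np.float64(199.5)) (356, np.float64(199.5)) (array([ 0.5247623, -0.1616981], dtype=float32), np.float32(4.7736173))
```

Request:
apply_moves --pt "-0.0133 0.0045 0.03 0 0 0 -1" --pt "0 0 0.04 0 0 0 -1" --pt "0 0 0.04 0 0 0 -1" --pt "0 0 0.04 0 0 0 -1" --pt "0 0 0.025 0 0 0 -1" --pt "0 0 0.0185 0 0 0 -1" --pt "0 0 0 0 0 0 -1" --force 45

```text
t: 3.8
tcp_pos: [0.5227, -0.1824, 0.0367]
tool_rot: [0.674, 0.738, -0.0, -0.002]
force: [0.3, 0.4, 0.2]
finger_gap: 1.001
gripper_force: 0.0
```

Request:
apply_moves --pt "0 0 0 0 0 0 1" --pt "0 0 0 0 0 0 1" --pt "0 0 0 0 0 0 1" --pt "0 0 0 0 0 0 1" --pt "0 0 0 0 0 0 1" --pt "0 0 0 0 0 0 1"

```text
t: 4.55
tcp_pos: [0.5254, -0.1844, 0.0395]
tool_rot: [0.675, 0.738, 0.001, 0.001]
force: [2.5, 4.0, 5.4]
finger_gap: 0.766
gripper_force: 50.0
```

Request:
apply_moves --pt "0 0 -0.02 0 0 0 1" --pt "0 0 -0.04 0 0 0 1" --pt "0 0 -0.04 0 0 0 1" --pt "0.03 0.002 0 0 0 0 1" --pt "0.05 0.003 0 0 0 0 1" --pt "0.05 0.003 0 0 0 0 1" --pt "0.05 0.003 0 0 0 0 1" --pt "0.05 0.003 0 0 0 0 1"

```text
t: 5.55
tcp_pos: [0.5169, 0.0472, 0.1378]
tool_rot: [0.675, 0.738, -0.0, -0.0]
force: [1.3, -0.5, -2.2]
finger_gap: 0.759
gripper_force: 50.2
```

Request:
apply_moves --pt "0.05 0.003 0 0 0 0 1" --pt "0.05 0.003 0 0 0 0 1" --pt "0.05 0.003 0 0 0 0 1" --pt "0.05 0.003 0 0 0 0 1" --pt "0.03 0.003 0 0 0 0 1" --pt "0.015 0.002 0 0 0 0.17 1" --pt "0 0.002 0 0 0 0.17 1" --pt "0 0 0 0 0 0 1"

```text
t: 6.55
tcp_pos: [0.5142, 0.2911, 0.1375]
tool_rot: [0.789, 0.614, -0.001, -0.0]
force: [-0.4, -0.6, -3.3]
finger_gap: 0.765
gripper_force: 50.2
```

Run:
```python
from h import *
st=sense();im=snapshot("wrist");cv2.imwrite("pics/w2.png",im[:,:,::-1]);np.savez("w2.npz",im=im,p=st["tcp_pos"],r=st["tool_rot"])
print(st["t"],st["tcp_pos"],Ro.from_quat(st["tool_rot"]).as_matrix()[:,0],st["finger_gap"],st["force"])
z=st["tcp_pos"][2]-.039+.107
for c in blobs(red(im),300): print(cv2.boundingRect(c),fit(c,"wrist",z,st)[0])
```

```text
6.55 [0.51419598 0.29112921 0.13754024] [ 2.45967548e-01  9.69277644e-01 -9.02404354e-04] 0.764515624631977 [-0.39661742 -0.63555455 -3.2980149 ]
(589, 94, 51, 171) ((0.6085032820701599, 0.340727299451828), 0.02410031482577324)
(239, 356, 162, 66) ((0.5165361166000366, 0.29916930198669434), 0.02202201448380947)
```

View pics/w2.png

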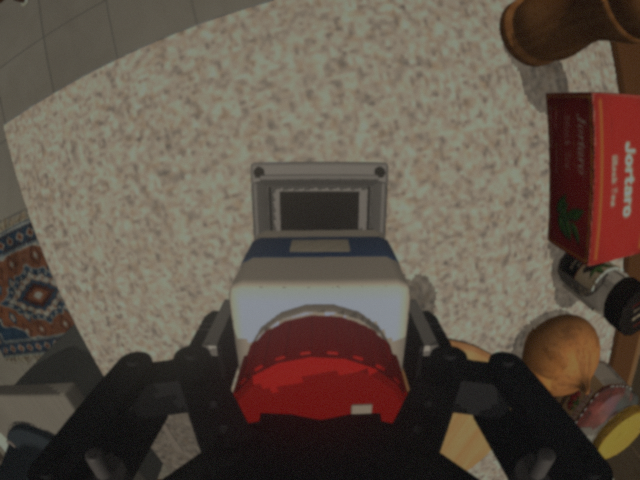

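The view shows the holder beyond the tub, with its far corners at about (252,164) and (388,163). The tub is held square, with its front bottom edge at row ~238 and its top edge at row ~283. I'll cast these into the tool frame.

Run:
```python
from h import *
d=np.load("w2.npz");im=d["im"];st=dict(tcp_pos=d["p"],tool_rot=d["r"]);Rt=Ro.from_quat(st["tool_rot"]).as_matrix()
g=cv2.GaussianBlur(cv2.cvtColor(im,cv2.COLOR_RGB2GRAY),(3,3),0).astype(float)
gx=np.gradient(g,axis=1);gy=np.gradient(g,axis=0)
def tl(px,z): return (cast("wrist",px,z,st)-st["tcp_pos"])@Rt
def show(n,px,z):
    P=tl(px,z)[:,:2].astype(np.float32);v=cv2.fitLine(P,cv2.DIST_HUBER,0,.01,.01).ravel()
    print(n,np.round(px[0],1),np.round(px[-1],1),"tool xy mm",np.round(v[2:]*1000,1),"dir deg",round(float(np.degrees(np.arctan2(v[1],v[0]))),2))
ed=lambda G,lo,hi:lo+int(np.argmin(G[lo:hi]))
rows=range(172,232,2);cols=range(265,378,2)
show("holdL",[(ed(gx[y],242,264),y) for y in rows],.031)
show("holdR",[(ed(-gx[y],378,400),y) for y in rows],.031)
show("holdT",[(x,ed(gy[:,x],154,174)) for x in cols],.031)
# dark floor / pocket edges
show("flL",[(ed(gx[y],274,290),y) for y in range(198,228,2)],.006)
show("flR",[(ed(-gx[y],350,368),y) for y in range(198,228,2)],.006)
show("flT",[(x,ed(gy[:,x],184,200)) for x in range(286,352,2)],.006)
zb=st["tcp_pos"][2]-.039
show("tubbot",[(x,ed(gy[:,x],230,248)) for x in range(270,372,2)],zb)
m=(im.astype(int).sum(2)>330)&(im[...,2]>im[...,0]);print([ (np.where(m[y,200:440])[0].min()+200,np.where(m[y,200:440])[0].max()+200) for y in (290,300,310)],"px body L/R at top")
show("bodyL",[(np.where(m[y,200:440])[0].min()+200,y) for y in range(285,305)],zb+.068)
show("bodyR",[(np.where(m[y,200:440])[0].max()+200,y) for y in range(285,305)],zb+.068)
cv2.imwrite("pics/w2c.png",cv2.resize(im[150:320,220:420,::-1],(800,680)[:2] if 0 else (700,595),interpolation=cv2.INTER_CUBIC))
```

```text
holdL [254 172] [253 230] tool xy mm [ 20.6 -47.1] dir deg -0.26
holdR [387 172] [385 230] tool xy mm [24.3 46.5] dir deg 0.25
holdT [265 162] [377 167] tool xy mm [52.6 -6.2] dir deg -89.98
flL [279 198] [280 226] tool xy mm [ 11.9 -30.2] dir deg 0.72
flR [358 198] [358 226] tool xy mm [10.9 29.3] dir deg -1.53
flT [286 192] [350 191] tool xy mm [27.3  1.6] dir deg -89.96
tubbot [270 237] [370 236] tool xy mm [21.3 -1.7] dir deg 89.21Traceback (most recent call last):
  File "<stdin>", line 20, in <module>
    return umr_minimum(a, axis, None, out, keepdims, initial, where)
ValueError: zero-size array to reduction operation minimum which has no identity
```

Run:
```python
from h import *
d=np.load("w2.npz");im=d["im"];st=dict(tcp_pos=d["p"],tool_rot=d["r"]);Rt=Ro.from_quat(st["tool_rot"]).as_matrix()
zb=st["tcp_pos"][2]-.039
for n,px,z in (("bot",(320,237),0),("bandtop",(320,258),.0),("topedge",(320,283),.07),("capfront_bottom",(320,318),.083),("capfront_top",(320,356),.107),("bodyL",(232,300),.068),("bodyR",(408,300),.068)):
  print(n,[np.round(((cast("wrist",[px],zb+z+e,st)-st["tcp_pos"])@Rt)[0][:2]*1000,1) for e in (-.003,0,.003)])
cv2.imwrite("pics/w2c.png",cv2.resize(im[150:370,220:420,::-1],(540,594),interpolation=cv2.INTER_CUBIC))
```

```text
bot [array([20. ,  0.3]), array([21. ,  0.3]), array([22. ,  0.3])]
bandtop [array([8.3, 0.3]), array([9.4, 0.3]), array([10.6,  0.3])]
topedge [array([26.3,  0.3]), array([27.7,  0.3]), array([29.1,  0.3])]
capfront_bottom [array([20.2,  0.3]), array([21.9,  0.3]), array([23.7,  0.3])]
capfront_top [array([22.9,  0.3]), array([25.1,  0.3]), array([27.3,  0.3])]
bodyL [array([ 18.3, -31.3]), array([ 19.9, -30.5]), array([ 21.5, -29.7])]
bodyR [array([18.2, 31.9]), array([19.8, 31. ]), array([21.4, 30.2])]
```

View pics/w2c.png

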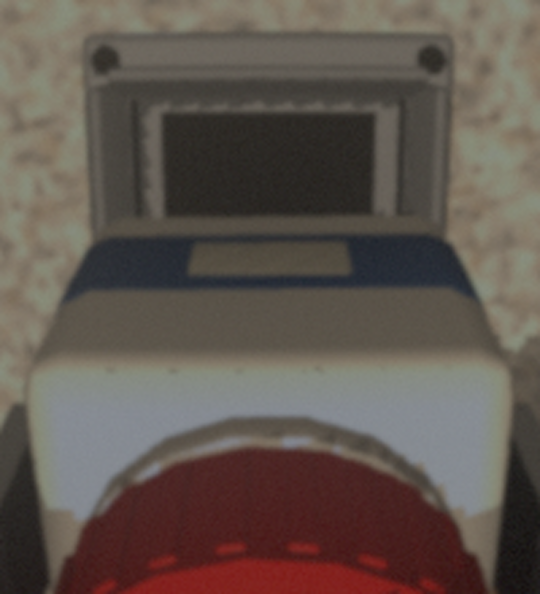

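The tub sits about 5 mm behind the tool centre along tool x. The holder is about 2 mm behind it, with matching angles. I'll shift 3 mm and lower.

Request:
apply_moves --pt "0.003 -0.0005 0.02 0 0 0 1" --pt "0 0 0.025 0 0 0 1" --pt "0 0 0.02 0 0 0 1" --pt "0 0 0.01 0 0 0 1" --pt "0 0 0.006 0 0 0 1" --pt "0 0 0.004 0 0 0 1" --pt "0 0 0 0 0 0 1"

```text
t: 7.48
tcp_pos: [0.5153, 0.2943, 0.0531]
tool_rot: [0.79, 0.613, 0.0, 0.0]
force: [0.7, 0.7, -2.3]
finger_gap: 0.765
gripper_force: 50.1
```

Request:
apply_moves --pt "0 0 0.003 0 0 0 1" --pt "0 0 0.003 0 0 0 1" --pt "0 0 0 0 0 0 1"

```text
t: 7.85
tcp_pos: [0.5149, 0.2942, 0.0466]
tool_rot: [0.79, 0.613, -0.0, -0.0]
force: [-0.3, -0.1, -2.0]
finger_gap: 0.764
gripper_force: 50.1
```

Request:
apply_moves --pt "0 0 0.0015 0 0 0 1" --pt "0 0 0 0 0 0 1"

```text
t: 8.1
tcp_pos: [0.5153, 0.2944, 0.0455]
tool_rot: [0.79, 0.613, 0.0, 0.0]
force: [0.4, 0.2, -1.3]
finger_gap: 0.765
gripper_force: 50.3
```

Request:
apply_moves --pt "0 0 0.0015 0 0 0 1" --pt "0 0 0 0 0 0 1"

```text
t: 8.35
tcp_pos: [0.5153, 0.2945, 0.0454]
tool_rot: [0.79, 0.613, 0.0, 0.0]
force: [-1.1, 0.4, 8.1]
finger_gap: 0.763
gripper_force: 51.3
```

Contact came at the expected height, so I'll release, rise and look.

Request:
apply_moves --pt "0 0 0 0 0 0 -0.3" --pt "0 0 0 0 0 0 -1" --pt "0 0 0 0 0 0 -1" --pt "0 0 -0.03 0 0 0 -1" --pt "0 0 -0.05 0 0 0 -1" --pt "0 0 -0.05 0 0 0 -1" --pt "0 0 -0.03 0 0 0 -1" --pt "0 0 0 0 0 0 -1"

```text
t: 9.35
tcp_pos: [0.5168, 0.2949, 0.2064]
tool_rot: [0.79, 0.613, 0.003, 0.001]
force: [0.5, 0.1, -1.2]
finger_gap: 1.004
gripper_force: 0.0
```

Run:
```python
from h import *
st=sense();im=snapshot("wrist");cv2.imwrite("pics/w3.png",im[:,:,::-1]);np.savez("w3.npz",im=im,p=st["tcp_pos"],r=st["tool_rot"])
Rt=Ro.from_quat(st["tool_rot"]).as_matrix()
print(st["t"],st["tcp_pos"],Rt[:,0],st["finger_gap"],st["force"])
for c in blobs(red(im),300):
    print(cv2.boundingRect(c),cv2.contourArea(c))
    for z in (.113,.101,.107):
        (x,y),r=fit(c,"wrist",z,st)[0]; print(z,x,y,r,np.round(((np.array([x,y,z])-st["tcp_pos"])@Rt)[:2]*1000,1))
```

```text
9.35 [0.51679855 0.29489697 0.20644559] [0.24827577 0.96868331 0.00343432] 1.0040182940801192 [ 0.52158354  0.11853251 -1.20283924]
(539, 100, 53, 141) 6228.0
0.113 0.7131665945053101 0.30246323347091675 0.057654209434986115 [ 55.8 187.8]
0.101 0.7221758961677551 0.2989449203014374 0.060580454766750336 [ 54.5 197.4]
0.107 0.717671275138855 0.30070409178733826 0.059117335826158524 [ 55.2 192.6]
(279, 212, 79, 74) 4342.5
0.113 0.5153266191482544 0.28986412286758423 0.02686488628387451 [-5.6 -0.7]
0.101 0.5142669677734375 0.28566616773605347 0.02825794368982315 [-9.9 -0.7]
0.107 0.5147919654846191 0.2877465784549713 0.02757677063345909 [-7.8 -0.7]
```

View pics/w3.png

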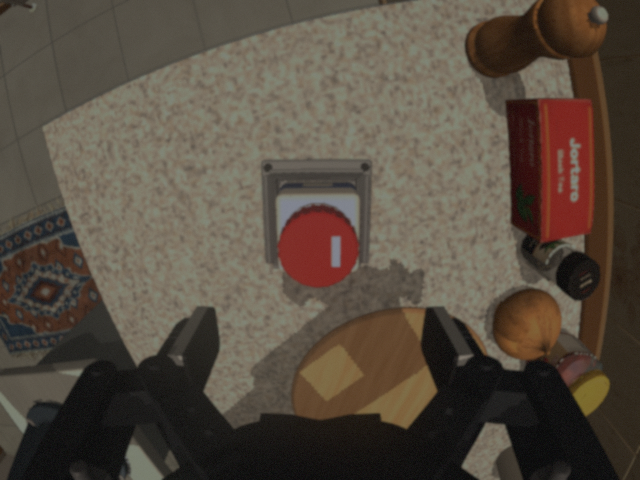

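The tub is seated square in the holder. The cap is centred at (318,247), about (-5, -0.7) mm in the tool frame. I'll descend and grip it.

Request:
apply_moves --pt "-0.005 -0.0007 0.03 0 0 0 -1" --pt "0 0 0.04 0 0 0 -1" --pt "0 0 0.03 0 0 0 -1" --pt "0 0 0.015 0 0 0 -1" --pt "0 0 0.0065 0 0 0 -1" --pt "0 0 0 0 0 0 -1" --force 90

```text
t: 10.15
tcp_pos: [0.5133, 0.2897, 0.0821]
tool_rot: [0.79, 0.613, -0.0, -0.0]
force: [0.2, 0.9, -0.1]
finger_gap: 1.0
gripper_force: 0.0
```

Request:
apply_moves --pt "0 0 0 0 0 0 1" --pt "0 0 0 0 0 0 1" --pt "0 0 0 0 0 0 1" --pt "0 0 0 0 0 0 1" --pt "0 0 0 0 0 0 1" --pt "0 0 0 0 0 0 1"

```text
t: 10.9
tcp_pos: [0.514, 0.2899, 0.0827]
tool_rot: [0.79, 0.613, 0.001, 0.0]
force: [1.2, 0.1, 4.1]
finger_gap: 0.633
gripper_force: 93.7
```

Request:
apply_moves --pt "0 0 0.003 0 0 0 1" --pt "0 0 0.003 0 0 0 1" --pt "0 0 0 0 0 0 1"

```text
t: 11.28
tcp_pos: [0.5141, 0.2899, 0.0772]
tool_rot: [0.79, 0.613, 0.001, 0.0]
force: [0.5, -0.6, 11.0]
finger_gap: 0.638
gripper_force: 94.5
```

Request:
apply_moves --pt "0 0 0.002 0 0 0 1" --pt "0 0 0 0 0 0 1"

```text
t: 11.52
tcp_pos: [0.5142, 0.2899, 0.0768]
tool_rot: [0.79, 0.613, 0.001, 0.0]
force: [-1.6, -2.4, 17.9]
finger_gap: 0.633
gripper_force: 95.5
```

Request:
apply_moves --pt "0 0 0.001 0 0 0 1" --pt "0 0 0 0 0 -0.08 1" --pt "0 0 0 0 0 -0.08 1" --pt "0 0 0 0 0 -0.08 1" --pt "0 0 0 0 0 -0.08 1" --pt "0 0 0 0 0 0 1"

```text
t: 12.28
tcp_pos: [0.5147, 0.2906, 0.0768]
tool_rot: [0.682, 0.731, 0.002, 0.001]
force: [-1.4, 0.5, 23.3]
finger_gap: 0.634
gripper_force: 95.8
```

```bash
python3 -c "
from h import *
s=sense();print(s['tcp_pos'],s['force'],s['ft_torque'],s['q'],Ro.from_quat(s['tool_rot']).as_matrix()[:,0])"
```

```text
[0.51472184 0.2906442  0.07677368] [-1.37616882  0.52152432 23.27527402] [0.08065734 0.53362769 0.09888801] [3.24785329e-01 6.92220786e-01 1.64266022e+00 9.31364744e-04
 8.02002298e-01 2.54528827e-01] [-0.06955823  0.9975762   0.0018365 ]
```

Request:
apply_moves --pt "0 0 0 0 0 -0.1 1" --pt "0 0 0 0 0 -0.1 1" --pt "0 0 0 0 0 -0.1 1" --pt "0 0 0 0 0 -0.1 1" --pt "0 0 0 0 0 -0.1 1" --pt "0 0 0 0 0 -0.1 1" --pt "0 0 0 0 0 -0.1 1" --pt "0 0 0 0 0 -0.1 1"

```text
t: 13.28
tcp_pos: [0.5138, 0.2906, 0.0768]
tool_rot: [0.343, 0.939, 0.001, 0.001]
force: [-2.6, -0.1, 24.1]
finger_gap: 0.631
gripper_force: 96.1
```

```bash
python3 -c "
from h import *
s=sense();print(s['tcp_pos'],s['force'],s['ft_torque'],s['q'],Ro.from_quat(s['tool_rot']).as_matrix()[:,0])"
```

```text
[0.51384249 0.29055572 0.07676332] [-2.56946396 -0.08578933 24.06082007] [-0.19847676  0.76453941 -0.31602278] [ 0.32485058  0.69196635  1.64342442  0.00167438  0.80337707 -0.54685619] [-7.64680388e-01  6.44409586e-01 -4.36429518e-04]
```

Request:
apply_moves --pt "0 0 -0.004 0 0 0 1" --pt "0 0 -0.004 0 0 0 1" --pt "0 0 -0.004 0 0 0 1" --pt "0 0 -0.003 0 0 0 1" --pt "0 0 0 0 0 0 1"

```text
t: 13.9
tcp_pos: [0.5124, 0.2892, 0.0876]
tool_rot: [0.344, 0.939, -0.001, -0.001]
force: [0.5, -0.4, 0.1]
finger_gap: 0.635
gripper_force: 94.4
```

Request:
apply_moves --pt "0 0 -0.01 0 0 0 1" --pt "0 0 -0.01 0 0 0 1" --pt "0 0 -0.02 0 0 0 1" --pt "0 0 -0.02 0 0 0 1" --pt "0 0 0 0 0 0 1"

```text
t: 14.52
tcp_pos: [0.5143, 0.2901, 0.1503]
tool_rot: [0.344, 0.939, 0.001, 0.002]
force: [-0.6, 0.1, -1.3]
finger_gap: 0.631
gripper_force: 94.5
```

Run:
```python
from h import *
a=snapshot("wrist")[...,::-1];b=snapshot("scene")[...,::-1]
cv2.imwrite("pics/w4.png",np.hstack([cv2.resize(a,(400,300)),cv2.resize(b[130:280,160:360],(400,300),interpolation=cv2.INTER_CUBIC)]))
```

```text
(no output)
```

View pics/w4.png

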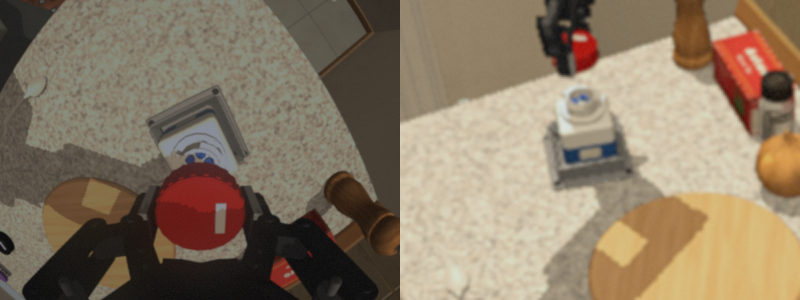

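The cap is off and held at (200,212) in the left picture. The tub stands in the holder with its neck open. Now to the board.

Request:
apply_moves --pt "-0.03 -0.0277 0 0 0 0 1" --pt "-0.03 -0.0277 0 0 0 0 1" --pt "-0.03 -0.0277 0 0 0 0 1" --pt "-0.03 -0.0277 0 0 0 0 1" --pt "-0.03 -0.0277 0 0 0 0 1" --pt "-0.03 -0.0277 0 0 0 0 1" --pt "0 0 0.03 0 0 0 1" --pt "0 0 0.04 0 0 0 1"

```text
t: 15.62
tcp_pos: [0.5439, 0.0455, 0.0776]
tool_rot: [0.345, 0.939, 0.0, 0.001]
force: [0.1, 0.2, -0.3]
finger_gap: 0.632
gripper_force: 94.5
```

Request:
apply_moves --pt "0 0 0.03 0 0 0 1" --pt "0 0 0.015 0 0 0 1" --pt "0 0 0.01 0 0 0 1" --pt "0 0 0.005 0 0 0 1" --pt "0 0 0 0 0 0 1"

```text
t: 16.25
tcp_pos: [0.5437, 0.0465, 0.0187]
tool_rot: [0.344, 0.939, 0.0, 0.0]
force: [0.5, 0.7, 0.2]
finger_gap: 0.633
gripper_force: 94.6
```

Request:
apply_moves --pt "0 0 0.004 0 0 0 1" --pt "0 0 0.003 0 0 0 1" --pt "0 0 0.0015 0 0 0 1" --pt "0 0 0 0 0 0 1"

```text
t: 16.75
tcp_pos: [0.5433, 0.0465, 0.0098]
tool_rot: [0.344, 0.939, -0.0, -0.0]
force: [0.1, 0.3, -0.7]
finger_gap: 0.631
gripper_force: 94.6
```

Request:
apply_moves --pt "0 0 0.0015 0 0 0 1" --pt "0 0 0 0 0 0 1"

```text
t: 17.0
tcp_pos: [0.5434, 0.0465, 0.0094]
tool_rot: [0.344, 0.939, 0.0, 0.0]
force: [-1.6, -0.0, 7.9]
finger_gap: 0.631
gripper_force: 99.3
```

Request:
apply_moves --pt "0 0 0 0 0 0 0.1" --pt "0 0 0 0 0 0 -0.3" --pt "0 0 0 0 0 0 -1" --pt "0 0 0 0 0 0 -1" --pt "0 0 -0.03 0 0 0 -1" --pt "0 0 -0.05 0 0 0 -1" --pt "0 0 -0.06 0 0 0 -1" --pt "0 0 -0.03 0 0 0 -1"

```text
t: 18.0
tcp_pos: [0.5446, 0.0464, 0.1813]
tool_rot: [0.344, 0.939, 0.001, 0.002]
force: [0.9, 0.2, -0.6]
finger_gap: 0.999
gripper_force: 0.0
```

Run:
```python
from h import *
st=sense();a=snapshot("wrist");b=snapshot("scene")[...,::-1]
for c in blobs(red(a),300): print(cv2.boundingRect(c),fit(c,"wrist",.036,st)[0])
print(st["finger_gap"],st["tcp_pos"],st["t"])
cv2.imwrite("pics/w5.png",np.hstack([cv2.resize(a[...,::-1],(400,300)),cv2.resize(b[120:420,100:500],(400,300),interpolation=cv2.INTER_CUBIC)]))
```

```text
(286, 187, 66, 65) ((0.543285071849823, 0.04627092555165291), 0.027372850105166435)
(593, 203, 47, 77) ((0.7649533748626709, 0.27984142303466797), 0.045461006462574005)
0.9991802215950227 [0.54463279 0.0463736  0.18129282] 18.0
```

View pics/w5.png

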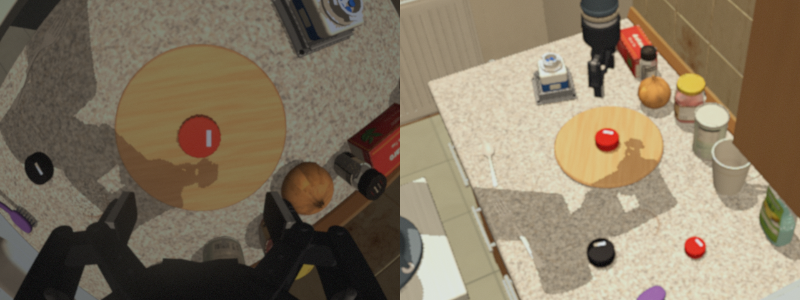

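The cap lies right way up at the board's centre, at (607,139) in the right picture. The tub stands in the holder at (552,76), and the other things are where they were.

Request:
apply_moves --pt "0 0 0 0 0 0 -1" --pt "0 0 0 0 0 0 -1"

```text
t: 18.35
tcp_pos: [0.5421, 0.0466, 0.1765]
tool_rot: [0.344, 0.939, -0.0, -0.002]
force: [-0.9, -0.3, 0.5]
finger_gap: 1.0
gripper_force: 0.0
```

```bash
python3 -c "
from station import *
print(sign_off())"
```

```text
the job is handed in; nothing more can be done
None
```

The tub stands open in the grey holder, the red cap lies right way up at the centre of the round board, nothing else on the worktop appears to have moved, and I handed the job in at about 18 s (no verdict was returned).

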